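Make up two lab sampling kits

ROBOT

A 6-joint arm with a two-finger parallel gripper is mounted at the origin on a cart in front of the work surface, level with it; the furniture and walls round the work are solid. World frame = base frame: x ahead of the robot, y to its left, z up, the work surface at z = 0. Lengths are in mm, angles in rad, forces in N, time in s.
With the tool pointing down it reaches from about 275 to 825 mm from the base axis. Payload 5.2 kg.
Tool frame: the origin (TCP) lies at the very end of the fingers, on their centre line; the grasp point (between the pads) lies 19 mm behind it; z points along the fingers, y is the direction in which the jaws open and shut (so a half turn about z gives the same grasp; the last joint's range is limited). The gripper opens to 93 mm and grips with 3 to 60 N. Pads are 15 mm wide; open, the fingers measure 128 mm over their backs; the gripper's body (75 mm by 188 mm) begins 65 mm behind the grasp point.
Start: joints at [-1.523, 0.259, 1.535, -0, 1.348, -0.203], TCP at [136.519, -532.792, 218.653] pointing down, gripper open.
Joint ranges: [-3.14, 3.14], [-0.91, 2.08], [0.19, 2.58], [-1.22, 4.36], [0.22, 2.71], [-3.12, 3.12]. Speed limits (rad/s): [2.57, 2.57, 3.14, 3.14, 3.14, 3.14].

INTERFACE

Orientations are given as [roll, pitch, yaw] about the fixed x, y, z axes, in that order (R = Rz(yaw) Ry(pitch) Rx(roll)).
In Python, from bench import robot gives the robot as it stands. The module is installed in compiled form; this text tells all that it offers. Calls block until the motion is done:
- robot.move_ptp(position, orientation): joint-space move of the TCP to a pose.
- robot.move_linear(position, ori=None, speed=150, f_stop=None): straight line of the TCP; ori=None keeps the orientation; speed is the mean speed in mm/s. With f_stop (N) it stops when the force on the tool has changed by that much, and returns True; else False.
- robot.move_j(angles): joint-space move.
- robot.move_gripper(opening): opening from 0.0 (shut) to 1.0 (fully open); the grip force is fixed at half the most; returns when the fingers have stopped.
- robot.sleep(seconds).
- robot.inverse_kinematics(position, orientation): joint angles nearest the present ones, or None.
- robot.get_image(name): name is "scene" or "top"; returns a dict with "img" (420x560x3 uint8, blue, green, red), "fovy" (degrees; the focal length in pixels is half the picture's height over the tangent of half this angle, whatever the lens; pixels are square), "cx", "cy" (the principal point, pixels), "k1" (the pictures are not rectified: a ray, as slopes to the right and down, at radius r is drawn at 1 + k1 r^2 times it, then the intrinsics apply), "eye" and "orientation" of the camera in the world. Camera axes: x right, y down, z forward; pixel columns grow to the right and rows downward; lengths in mm; the calibration is good to about 2 mm. A picture is of the moment at which its call begins. There is no depth.
A pose or a line that the arm cannot do raises robot.MotionError and nothing moves.
- robot.hand_in(): hands the job in, once; it reports no verdict.
Readings, each from a call of its own:
- robot.current_t(): time.
- robot.current_qpos(): joint angles.
- robot.current_joint_vel(): joint speeds.
- robot.current_joint_efforts(): joint torques, N m.
- robot.current_tcp_pos(): TCP position.
- robot.current_eef_rot(): TCP orientation.
- robot.current_contact_force(): force on the tool from outside, world axes, zero at the start.
- robot.current_ft_torque(): the same for the moment, N m.
- robot.current_gripper_width(): opening from 0.0 (shut) to 1.0 (fully open).
Only numpy, scipy, OpenCV 4.12 (cv2) and the standard library are available. Lean on these libraries where they do the work, as an engineer would, in place of code of your own. Each camera call takes 0.05 s, during which the arm holds its last target.

TASK

Make up the two kits from the stock on the bench. The blue tray gets the brown bottle with the black cap, standing in its ring, and the forceps, lying in the nest between the white blocks, closed with the aluminium cover fully home on the two dowel pins; the yellow tray gets the clear bottle with the blue cap in its ring and the marker pen lying in its nest, left open. Keep the bottles upright and set them down gently, leave the teal-lidded jar, the beaker and the flask where they are, and let go of everything at the end.

Things in the scene. Friction and masses are not known exactly. Their poses are not given: they have to be found in the camera images.
- tray_blue: fixed blue kit tray, plate 150x225x8 mm (x,y,z); origin: centre of underside, z up. Yellow tray: same shape; its text goes on. Tray frame, m: bottle stands on the plate (z .008) in a white ring centred (0, .055), inner dia 94 mm, 10 mm high. Nest centred (0, -.060), along x: instrument lies on the plate (z .008) between four white blocks; x -.033 to .033 is open for fingers
- tray_yellow: fixed yellow kit tray, same shape as the blue. Blocks, 24 mm along x, 14 mm along y, centred at x +-.045, y -.060+-.023 (channel 32 mm wide), tops at z .032. On two blocks stand steel dowel pins, 8 mm dia, 14 mm tall, the upper 8 mm tapered to 3 mm, at (.045, -.037) and (-.045, -.083). Origin: centre of underside
- cover: loose bare aluminium cover, 125x75x6 mm (x,y,z), 0.12 kg; origin: centre of underside. Black grip bar on its middle, 50 mm along x, 14 mm wide in y, top at z .032. Two 11 mm through holes at (.045, .023) and (-.045, -.023) fit a tray's pins when centred over the nest, x along the tray's x (a half turn fits too); seated, it rests on the blocks, underside at tray z .032
- forceps: loose steel forceps (tweezers), pale metal, lying flat, 18 mm wide (x) x 128 mm long (y) x 10 mm high, 30 g, rigid; origin at the centre of the underside, y along the length; may be gripped across the middle
- marker: loose white marker pen with black cap, lying, 17 mm wide (x) x 135 mm long (y) x 16 mm high, 20 g, round, can roll about its length; origin at the centre of the underside, y along the length
- amber_bottle: the brown (amber) glass bottle with black screw cap, standing alone near the trays (not in the crowd at the back left), closed; body 70 mm diameter, 168 mm tall overall; cap 39 mm diameter, from 140 to 168 mm height; 0.38 kg; origin at the centre of the underside
- clear_bottle: the clear, whitish plastic bottle with blue screw cap, standing alone near the trays (not in the crowd at the back left), closed; body 74 mm diameter, 188 mm tall overall; cap 47 mm diameter, from 168 to 188 mm height; 0.24 kg; origin at the centre of the underside
- teal_jar: bystander from the stock, not wanted in either kit: white round jar with a teal (green-blue) lid, 67 mm diameter, 184 mm tall, standing loose; origin at the centre of the underside
- beaker: bystander: empty glass beaker, 76 mm wide, 92 mm tall, loose, at the left; origin at the centre of the underside
- flask: bystander: conical flask with an orange stopper, 88 mm wide, 165 mm tall, loose, at the right; origin at the centre of the underside

How it is judged:
By the outcome, as a careful person would: the job done as asked, in the order asked, and still so for the second after the job is handed in, with the robot touching nothing.
It also fails if it takes over 131 s, if anything falls off the work surface, if the arm or the gripper's body presses on something with over 40 N, if the wrist force passes 120 N, or if a joint passes its speed limit or range.

## Working session

There is one attempt and no reset: what is moved stays moved. The work goes in short steps, each a Python script; the robot and the scene stay as the last script left them, time stands still between calls to the robot, and variables do not carry over. Pictures are saved under pics/ and viewed, and the job is handed in when it is done.

```bash
mkdir -p pics; ls
python3 - <<'E'
from bench import robot
import cv2
for n in("scene","top"):
    d=robot.get_image(n); cv2.imwrite(f"pics/{n}0.png",d["img"]); print({k:v for k,v in d.items() if k!="img"})
print(robot.current_t(),robot.current_tcp_pos(),robot.current_eef_rot(),robot.current_gripper_width())
E
```

```text
pics
{'fovy': 53.121897830627006, 'cx': 275.8094503217814, 'cy': 208.80594323465164, 'k1': 0.029252394191230328, 'eye': array([-429.86990101,  552.11274263,  828.47943708]), 'orientation': array([-2.19756741,  0.00704815, -2.11127679])}
{'fovy': 44.97158670253842, 'cx': 284.7557426995713, 'cy': 208.54891608642072, 'k1': 0.03488353704679096, 'eye': array([  92.20930525,   34.90806624, 1679.69538921]), 'orientation': array([-2.90410068, -0.00751538, -1.67193159])}
0.1 [ 136.48739591 -532.28192039  217.89694404] [-3.13993885e+00 -3.34594375e-04  2.50805626e-01] 0.9965767112638517
```

View pics/scene0.png

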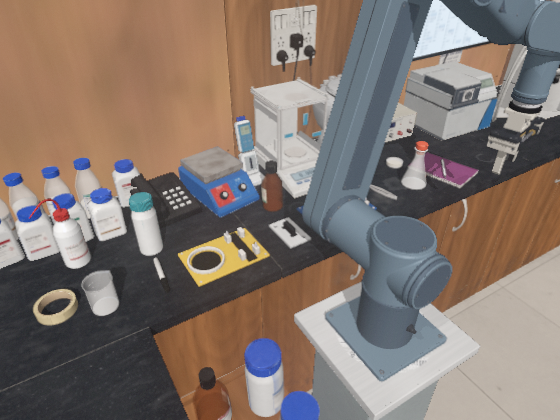

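View pics/top0.png

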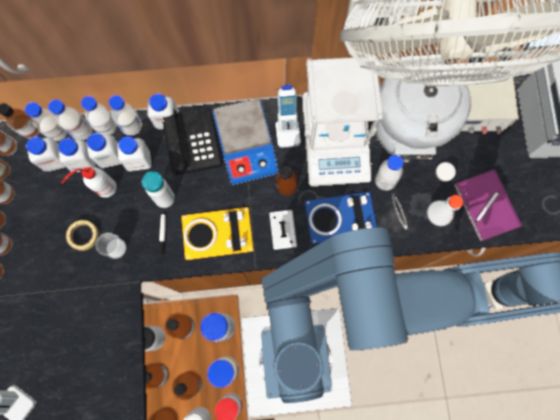

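The scene shows the yellow tray at (222,256) and the amber bottle at (272,187). In the top view: cover (283,230), blue tray (340,217), clear bottle (390,172), forceps (399,211), marker (162,228), jar (157,190), beaker (110,245) and flask (447,209). Next I zoom in on these.

```bash
cat > h.py <<'E'
import numpy as np, cv2
from scipy.spatial.transform import Rotation as R
def K(d):
    f=210/np.tan(np.radians(d["fovy"])/2); return f
def Rm(d): return R.from_euler("xyz",d["orientation"]).as_matrix()
def ray(d,px):
    px=np.atleast_2d(np.asarray(px,float)); f=K(d)
    q=(px-[d["cx"],d["cy"]])/f; u=q.copy()
    for _ in range(20): u=q/(1+d["k1"]*(u**2).sum(1,keepdims=True))
    v=np.c_[u,np.ones(len(u))]@Rm(d).T
    return v/np.linalg.norm(v,axis=1,keepdims=True)
def onz(d,px,z):
    v=ray(d,px); e=np.asarray(d["eye"]); return e+v*((z-e[2])/v[:,2])[:,None]
def proj(d,P):
    P=np.atleast_2d(np.asarray(P,float)); c=(P-d["eye"])@Rm(d); u=c[:,:2]/c[:,2:]
    return u*(1+d["k1"]*(u**2).sum(1,keepdims=True))*K(d)+[d["cx"],d["cy"]]
def zoom(d,name,x0,y0,x1,y1,s):
    cv2.imwrite(name,cv2.resize(d["img"][y0:y1,x0:x1],None,fx=s,fy=s,interpolation=cv2.INTER_CUBIC))
E
python3 - <<'E'
from bench import robot
from h import *
import pickle
T=robot.get_image("top");S=robot.get_image("scene")
pickle.dump((T,S),open("im0.pkl","wb"))
zoom(T,"pics/t1.png",140,140,340,270,4)
zoom(T,"pics/t2.png",300,140,500,270,4)
zoom(S,"pics/s1.png",120,150,320,300,4)
E
```

```text
(no output)
```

View pics/t1.png

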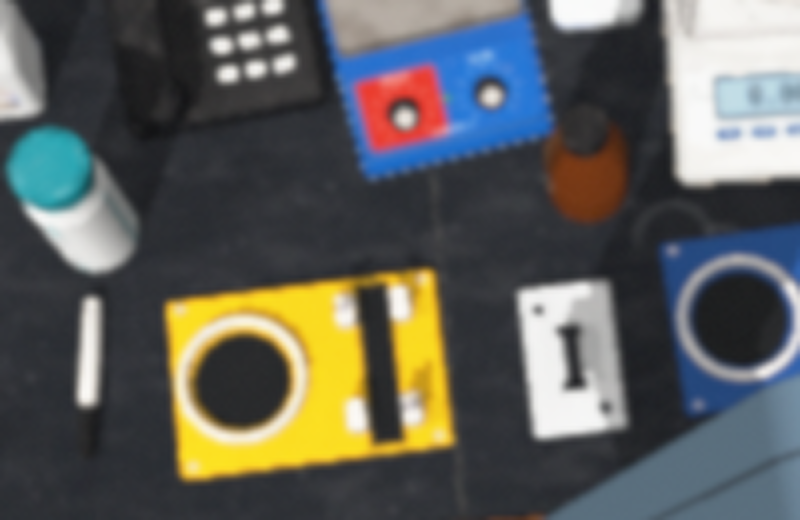

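View pics/t2.png

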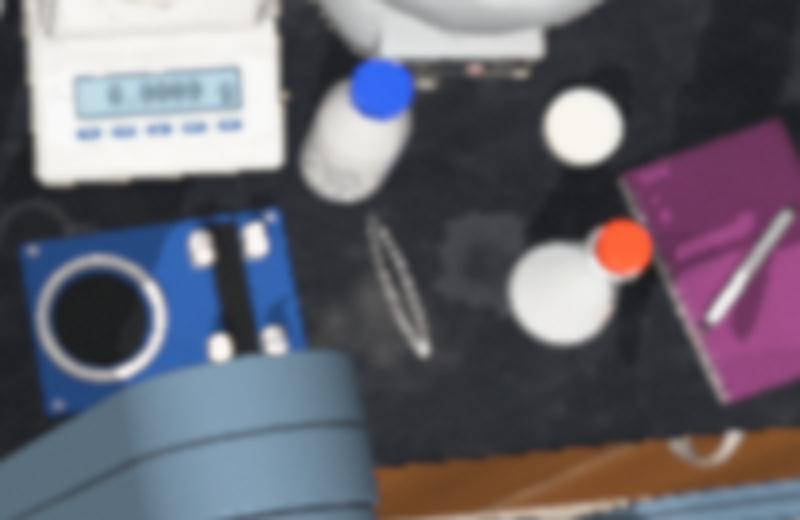

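View pics/s1.png

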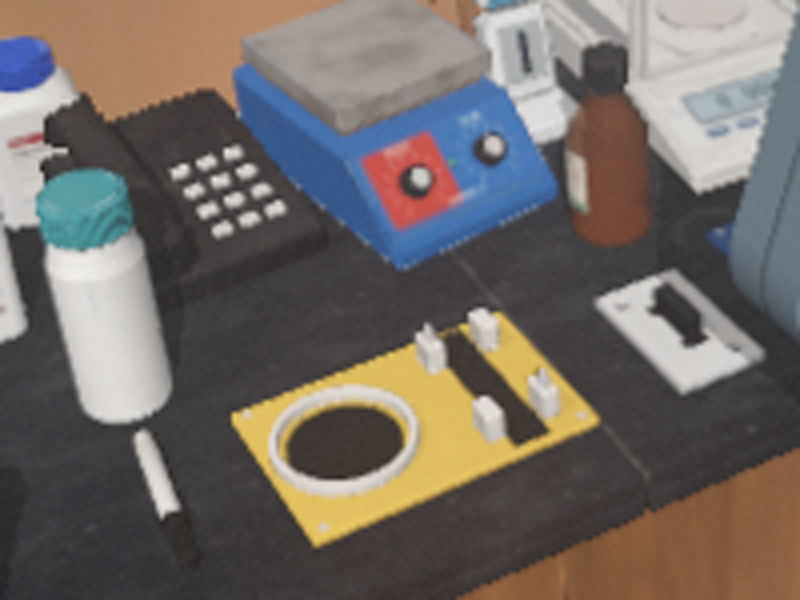

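Run:
```python
from bench import robot
from h import *
import pickle
q=list(robot.current_qpos()); q[0]-=0.5; robot.move_j(q); print(robot.current_t())
T=robot.get_image("top");S=robot.get_image("scene")
pickle.dump((T,S),open("im1.pkl","wb"))
zoom(T,"pics/t3.png",260,140,460,270,4)
zoom(S,"pics/s3.png",240,80,440,230,4)
hs=cv2.cvtColor(T["img"],cv2.COLOR_BGR2HSV)
for n,lo,hi,roi in [("yel",(20,120,120),(35,255,255),(170,195,265,270)),("blue",(100,120,50),(125,255,255),(296,185,382,260))]:
    m=cv2.inRange(hs,lo,hi); x0,y0,x1,y1=roi; k=np.zeros_like(m); k[y0:y1,x0:x1]=m[y0:y1,x0:x1]
    pts=np.argwhere(k>0)[:,::-1]
    P=onz(T,pts,8)[:,:2].astype(np.float32)
    r=cv2.minAreaRect(P); print(n,len(pts),r)
    print(np.round(cv2.boxPoints(r),1).tolist())
```

```text
1.2583
yel 1876 ((432.9586486816406, 216.422607421875), (155.45851135253906, 230.07566833496094), 1.7370437383651733)
[[351.79998779296875, 329.1000061035156], [358.79998779296875, 99.0999984741211], [514.0999755859375, 103.80000305175781], [507.20001220703125, 333.79998779296875]]
blue 1578 ((444.7130126953125, -203.34738159179688), (155.14231872558594, 230.81130981445312), 2.6432182788848877)
[[361.8999938964844, -91.5999984741211], [372.5, -322.20001220703125], [527.5, -315.1000061035156], [516.9000244140625, -84.5]]
```

View pics/t3.png

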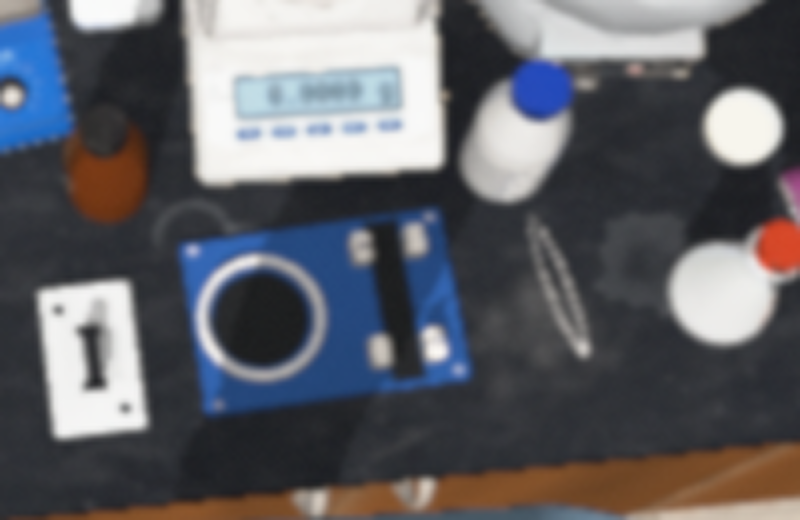

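View pics/s3.png

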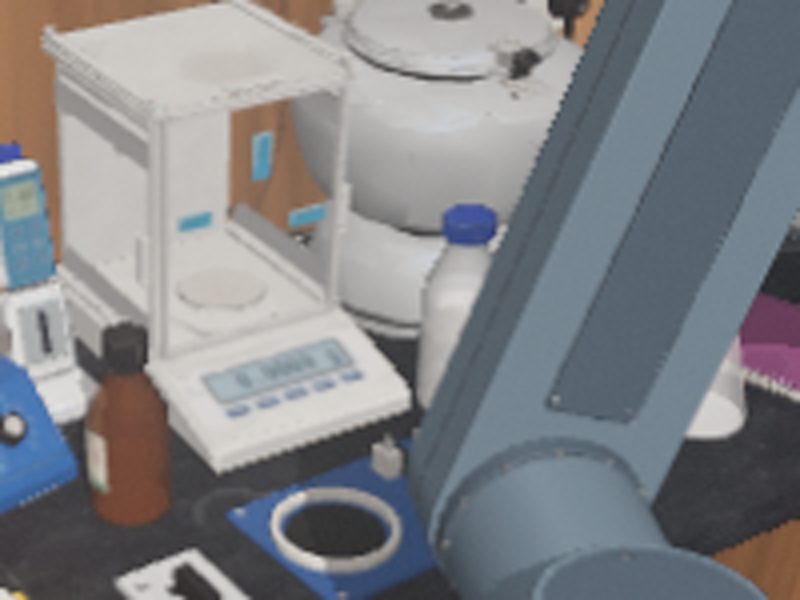

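Run:
```python
from h import *
import pickle
T,S=pickle.load(open("im1.pkl","rb"))
img=T["img"];hs=cv2.cvtColor(img,cv2.COLOR_BGR2HSV)
def roi(m,r):
    k=np.zeros_like(m);x0,y0,x1,y1=r;k[y0:y1,x0:x1]=m[y0:y1,x0:x1];return k
white=cv2.inRange(hs,(0,0,110),(180,90,255))
def big(m):
    n,l,s,c=cv2.connectedComponentsWithStats(m); i=1+np.argmax(s[1:,4]); return (l==i).astype(np.uint8)
for n,r,z in [("ringY",(180,212,221,255),18),("ringB",(305,200,345,238),18)]:
    m=big(roi(white,r)); p=np.argwhere(m)[:,::-1]; h=cv2.convexHull(onz(T,p,z)[:,:2].astype(np.float32))
    print(n,len(p),cv2.fitEllipse(h))
m=big(roi(white,(265,205,300,252))); p=np.argwhere(m)[:,::-1];P=onz(T,p,6)[:,:2].astype(np.float32)
print("cover",len(p),cv2.minAreaRect(P),cv2.boxPoints(cv2.minAreaRect(P)).round(1).tolist())
h8=np.array([[57,309],[125,408],[94,357]])/4+[260,140]-.375
print("holes,bar",onz(T,h8[:2],6).round(1).tolist(),onz(T,h8[2],32).round(1))
g=hs[:,:,2]
for n,r,t in [("forceps",(388,190,412,234),85),("marker",(155,210,170,245),110)]:
    m=roi((g>t).astype(np.uint8),r); m=big(cv2.dilate(m,np.ones((3,3))))*m
    p=np.argwhere(m)[:,::-1];P=onz(T,p,5 if n=="forceps" else 8)[:,:2].astype(np.float32)
    rr=cv2.minAreaRect(P);c,s,a=cv2.PCACompute2(P.astype(float),None) if 0 else cv2.PCACompute(P,None)[0],0,0
    mean,ev=cv2.PCACompute(P,None)
    pr=(P-mean)@ev[0]
    print(n,len(p),rr,"mean",mean,ev[0],pr.min(),pr.max())
for n,z,t,s in [("amber",168,(105,126),(126,336)),("clear",188,(543,88),(470,220))]:
    t=np.array(t)/4+[260,140]-.375; s=np.array(s)/4+[240,80]-.375
    print(n,onz(T,t,z).round(1),onz(S,s,z).round(1))
zz=onz(T,[[310,180],[310,186],[370,186],[277,175],[296,160]],60).round(0); print(zz.tolist())
b=onz(T,np.array([[107,222],[500,203]])/4+[260,140],0).round(0);print("bases near edge",b.tolist())
```

```text
ringY 264 ((431.9075927734375, 270.9289855957031), (106.31645202636719, 106.9384994506836), 76.79553985595703)
ringB 376 ((442.3484191894531, -147.68565368652344), (110.46501922607422, 111.38177490234375), 144.17422485351562)
cover 879 ((423.83447265625, -3.804058074951172), (131.96141052246094, 81.87201690673828), 0.9377360343933105) [[357.20001220703125, 36.0], [358.5, -45.79999923706055], [490.5, -43.70000076293945], [489.1000061035156, 38.20000076293945]]
holes,bar [[468.9, 21.0, 6.0], [378.9, -27.4, 6.0]] [[419.5  -5.3  32. ]]
forceps 235 ((443.95538330078125, -402.7959289550781), (125.81954193115234, 30.494016647338867), 9.249885559082031) mean [[ 439.72086 -404.41272]] [0.97995746 0.19920686] -58.689606 67.511444
marker 147 ((469.8116760253906, 398.6000061035156), (16.613691329956055, 92.46037292480469), 87.43193054199219) mean [[467.579   397.98544]] [ 0.99692976 -0.07830099] -43.9692 48.324013
amber [[574.3 -28.9 168. ]] [[570.2 -25.4 168. ]]
clear [[ 565.  -368.3  188. ]] [[ 556.2 -358.5  188. ]]
[[570.0, -110.0, 60.0], [549.0, -108.0, 60.0], [530.0, -306.0, 60.0], [598.0, -3.0, 60.0], [644.0, -71.0, 60.0]]
bases near edge [[541.0, -30.0, 0.0], [524.0, -368.0, 0.0]]
```

Run:
```python
from h import *
import pickle
T,S=pickle.load(open("im1.pkl","rb"))
for z in (100,200,300): print(z,onz(T,[[396,150],[415,151],[436,151],[310,148],[375,140]],z).round(0)[:,:2].tolist())
print("forceps ends",onz(T,np.array([[533,218],[586,355]])/4+[260,140]-.375,5).round(1).tolist())
for n,I in(("T",T),("S",S)):
    hs=cv2.cvtColor(I["img"],cv2.COLOR_BGR2HSV); m=cv2.inRange(hs,(108,150,90),(128,255,255))
    k=np.zeros_like(m)
    x0,y0,x1,y1=(380,150,410,175) if n=="T" else (345,125,370,148)
    k[y0:y1,x0:x1]=m[y0:y1,x0:x1]; p=np.argwhere(k)[:,::-1]
    print(n,len(p),p.min(0),p.max(0),p.mean(0),onz(I,p.mean(0),180).round(1))
zoom(T,"pics/t4.png",330,60,500,190,4)
```

```text
100 [[633.0, -400.0], [623.0, -462.0], [616.0, -530.0], [668.0, -119.0], [674.0, -336.0]]
200 [[598.0, -373.0], [589.0, -430.0], [583.0, -495.0], [631.0, -109.0], [637.0, -313.0]]
300 [[564.0, -345.0], [556.0, -399.0], [550.0, -459.0], [595.0, -100.0], [600.0, -289.0]]
forceps ends [[508.1, -391.6, 5.0], [385.5, -417.9, 5.0]]
T 155 [388 156] [402 168] [394.97419355 161.70322581] [[ 567.4 -369.2  180. ]]Traceback (most recent call last):
  File "<stdin>", line 11, in <module>
    return umr_minimum(a, axis, None, out, keepdims, initial, where)
ValueError: zero-size array to reduction operation minimum which has no identity
```

Run:
```python
from h import *
import pickle
T,S=pickle.load(open("im1.pkl","rb"))
zoom(T,"pics/t4.png",300,60,500,190,4)
```

```text
(no output)
```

View pics/t4.png

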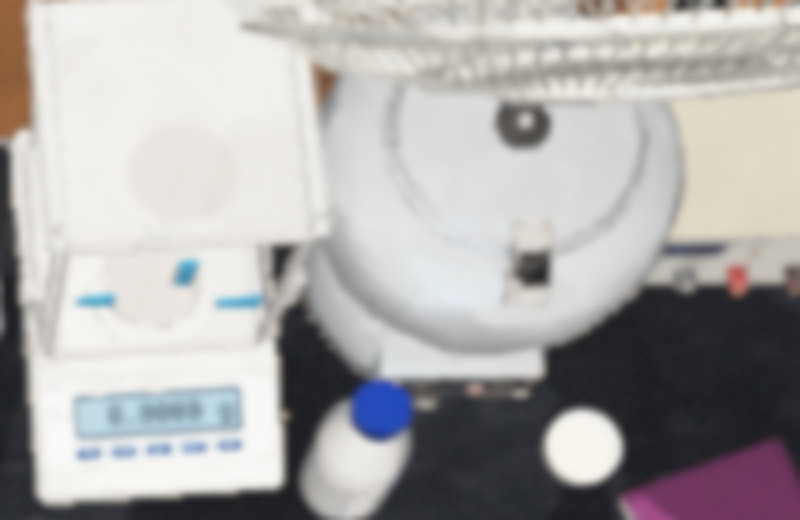

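Run:
```python
from bench import robot
from h import *
import pickle
A=[574,-28.5]
D=lambda y:[np.pi,0,y]
robot.move_ptp([A[0],A[1],260],D(0.0)); print(robot.current_t(),robot.current_qpos().round(2))
robot.move_linear([A[0],A[1],139],speed=120)
print(robot.current_contact_force().round(1))
robot.move_gripper(0.25)
print(robot.current_t(),robot.current_gripper_width()*93,robot.current_contact_force().round(1),robot.current_tcp_pos())
T=robot.get_image("top");S=robot.get_image("scene")
zoom(S,"pics/s5.png",200,80,400,230,4)
```

```text
4.4167 [-0.24  0.28  1.41 -0.    1.46  1.33]
[ 0.   0.3 -0.2]
6.4917 37.14138337085021 [-0.2 -0.7  0.1] [574.07118247 -28.52009209 138.99676366]
```

View pics/s5.png

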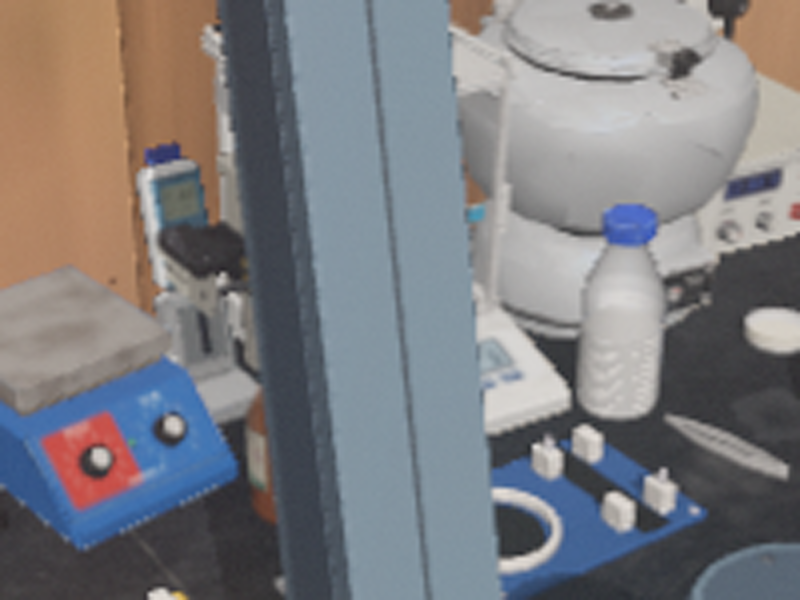

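The arm hides the amber bottle, but the jaws stopped at 37 mm on the cap, so it is gripped. The clear bottle's cap is at (630,222) in this crop. Next I lift and place the amber bottle.

Run:
```python
from bench import robot
from h import *
R0=[442.3,-148.0]
robot.move_linear([574,-28.5,240],speed=120)
print(robot.current_t(),robot.current_gripper_width()*93,robot.current_contact_force().round(1))
robot.move_linear([R0[0],R0[1],240],speed=150)
robot.move_linear([R0[0],R0[1],154],speed=100)
r=robot.move_linear([R0[0],R0[1],143],speed=15,f_stop=3) if False else robot.move_linear([R0[0],R0[1],144],speed=15,f_stop=2)
print("stop",r,robot.current_tcp_pos().round(1),robot.current_contact_force().round(1),robot.current_t())
```

```text
7.5833 37.841956988070486 [-0.1  0.  -3.7]
stop True [ 442.5 -148.   146.9] [1.8 0.2 4.7] 10.4333
```

Run:
```python
from bench import robot
from h import *
robot.move_gripper(0.75); robot.move_linear([442.3,-148,235],speed=200)
D=lambda y:[np.pi,0,y]
# next: above forceps
robot.move_ptp([445.5,-404.3,150],D(0.205)); print(robot.current_t())
T=robot.get_image("top");S=robot.get_image("scene")
zoom(T,"pics/t6.png",260,140,460,270,4);zoom(S,"pics/s6.png",240,100,440,250,4)
```

```text
12.8
```

View pics/t6.png

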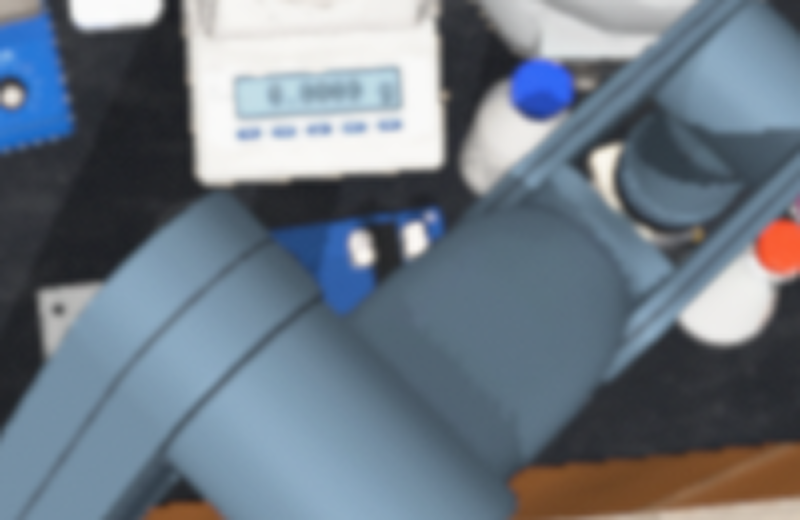

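View pics/s6.png

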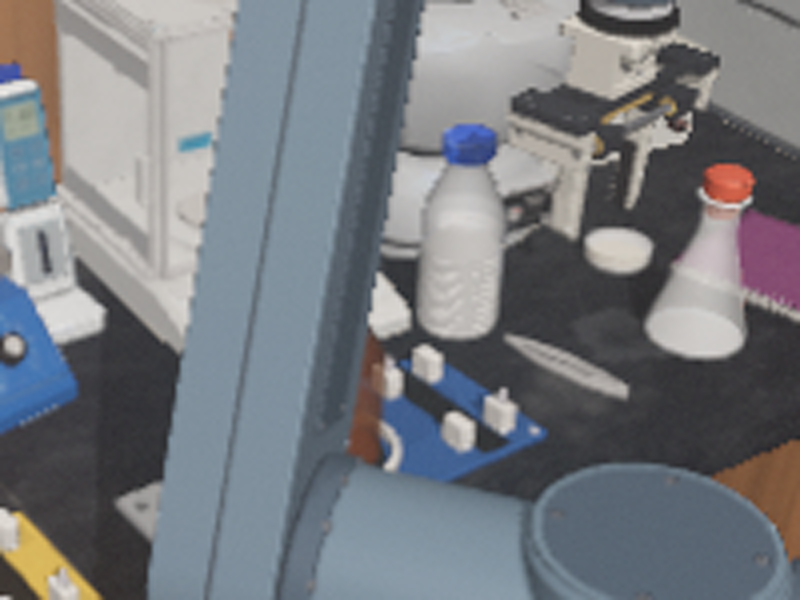

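Run:
```python
from h import *
import pickle
T,S=pickle.load(open("im1.pkl","rb"))
print(onz(T,[[454.8,201]],165),onz(T,[[427,213],[441,226]],5))
p=np.array([[506,337],[629,393]])/4+[240,100]-.375
print("forceps S",onz(S,p,5),onz(S,p,5).mean(0), K(S))
```

```text
[[ 427.72212613 -536.84255926  165.        ]] [[ 431.04729465 -496.43481611    5.        ]
 [ 382.00800124 -535.65294355    5.        ]]
forceps S [[ 509.10301213 -386.3778947     5.        ]
 [ 385.10215925 -416.69209008    5.        ]] [ 447.10258569 -401.53499239    5.        ] 420.0751886401346
```

Run:
```python
from bench import robot
from h import *
D=lambda y:[np.pi,0,y]
F=[446.5,-403.8]
robot.move_linear([*F,60],D(.215),speed=150)
r=robot.move_linear([*F,2],speed=60,f_stop=5); print(r,robot.current_tcp_pos().round(1))
robot.move_gripper(0.05)
print(robot.current_t(),robot.current_gripper_width()*93,robot.current_contact_force().round(1))
robot.move_linear([*F,75],speed=120)
print(robot.current_t(),robot.current_gripper_width()*93,robot.current_contact_force().round(1))
S=robot.get_image("scene");zoom(S,"pics/s7.png",280,110,440,230,5)
```

```text
False [ 446.8 -404.1    2.4]
15.6333 17.20659521717468 [-0.  -0.4 -0.9]
16.3917 17.33902708495471 [-0.4  0.7 -0.5]
```

View pics/s7.png

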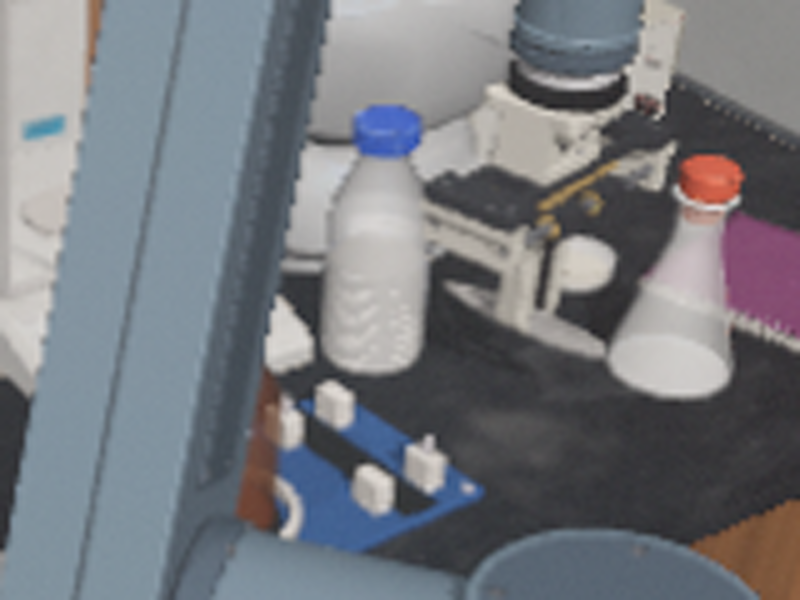

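The forceps are held level at (525,320). In the nest the upright gripper body (±94 mm across the jaws) would overlap the amber bottle. I lean the tool 12° away from the bottle for this placing.

Run:
```python
from bench import robot
from h import *
a=np.radians(12.5); O=[np.pi+a,0,.046]
N=[447.5,-263.6]
robot.move_linear([*N,80],O,speed=130)
S=robot.get_image("scene");zoom(S,"pics/s8.png",280,110,440,230,5)
f=robot.current_contact_force().round(1)
robot.move_linear([*N,25],speed=80)
r=robot.move_linear([*N,12],speed=15,f_stop=3)
print(r,f,robot.current_tcp_pos().round(1),robot.current_contact_force().round(1),robot.current_gripper_width()*93,robot.current_t())
T=robot.get_image("top");S=robot.get_image("scene");zoom(S,"pics/s9.png",280,110,440,230,5);zoom(T,"pics/t9.png",260,140,460,270,4)
```

```text
False [-0.7  0.6 -1.3] [ 447.6 -263.7   12. ] [-0.5 -0.8  0.1] 17.103270968388006 19.5833
```

View pics/s9.png

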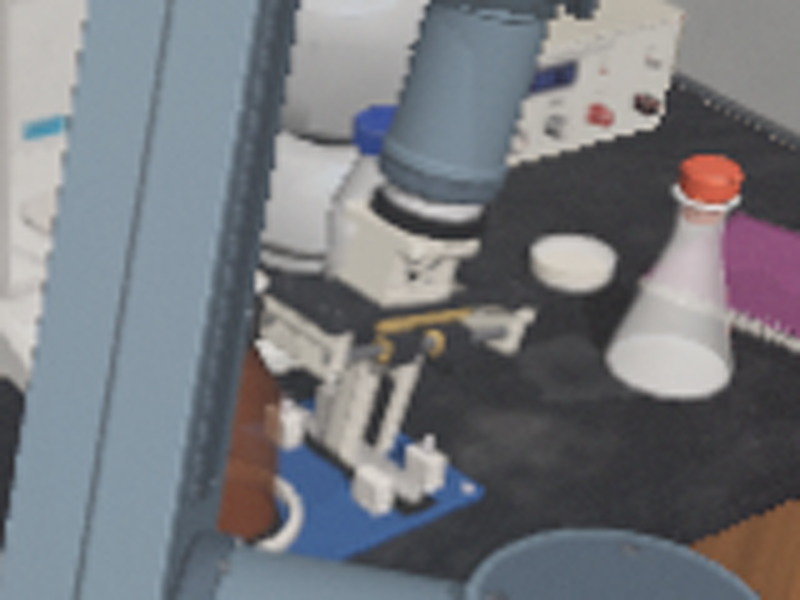

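View pics/t9.png

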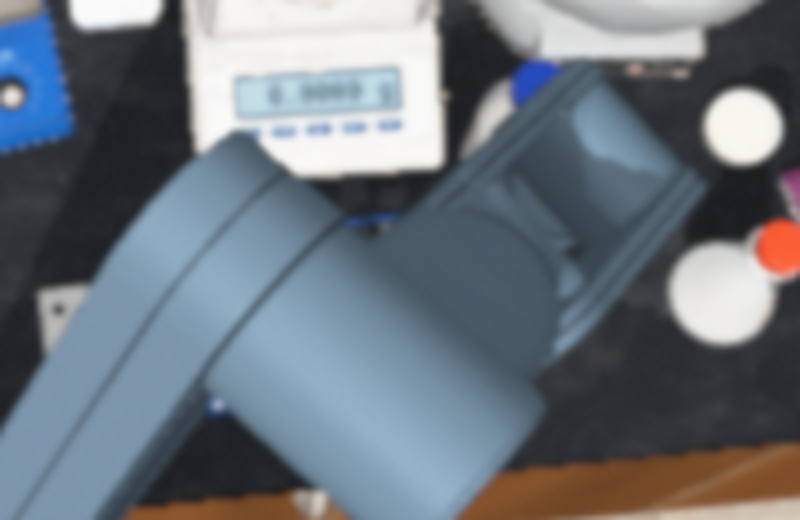

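The forceps sit in the channel between the blocks (about (380,470) in the crop), with no contact force yet. I release them here.

Run:
```python
from bench import robot
from h import *
a=np.radians(12.5); 
p=robot.current_tcp_pos(); p[2]+=1; robot.move_linear(p,speed=20)
robot.move_gripper(0.28)
print(robot.current_contact_force().round(1),robot.current_gripper_width()*93)
up=np.array([np.sin(.046)*np.sin(a),-np.sin(a)*np.cos(.046),np.cos(a)])
p=p+up*70; robot.move_linear(p,speed=100)
p[2]+=150; robot.move_linear(p,[np.pi,0,.046],speed=250)
q=robot.current_qpos(); q[0]-=1.0; robot.move_j(q)
print(robot.current_t())
T=robot.get_image("top");S=robot.get_image("scene")
import pickle; pickle.dump((T,S),open("im2.pkl","wb"))
zoom(T,"pics/t10.png",260,140,460,270,4);zoom(S,"pics/s10.png",240,110,400,230,5)
```

```text
[0.1 0.4 0.3] 25.830695839943075
23.7833
```

View pics/t10.png

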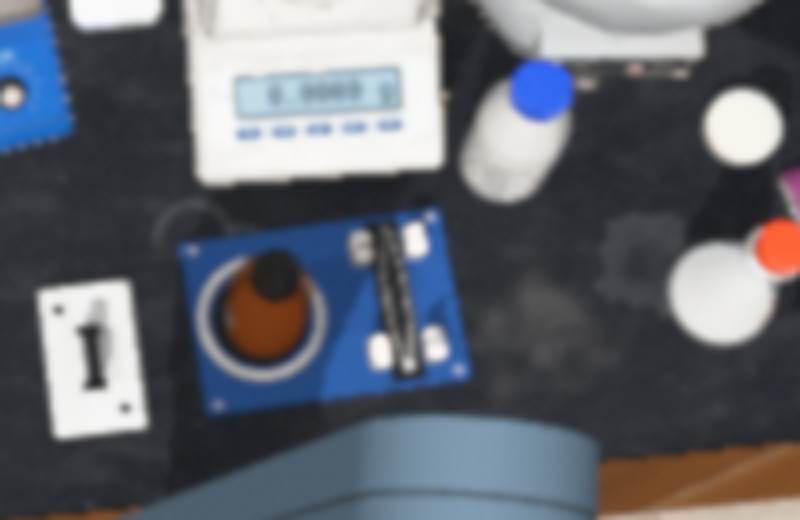

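View pics/s10.png

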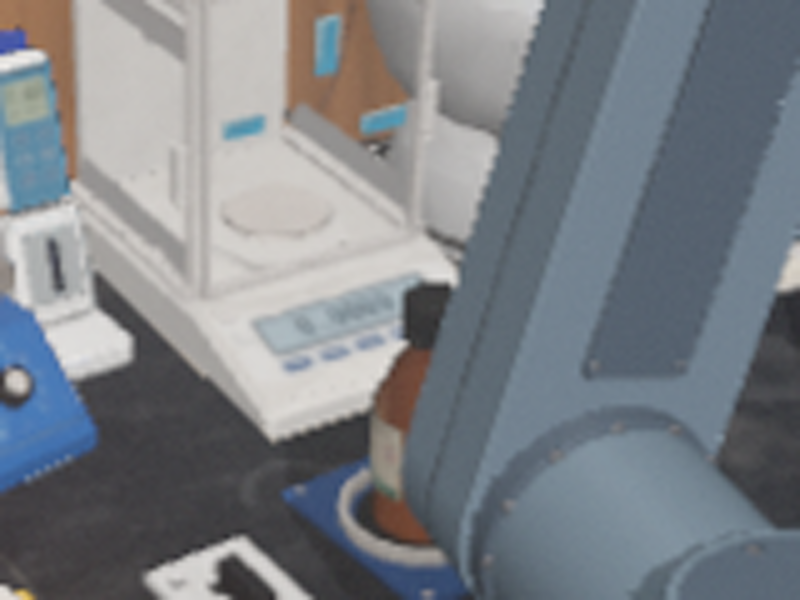

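Run:
```python
from h import *
import pickle
T,S=pickle.load(open("im1.pkl","rb")); T2,_=pickle.load(open("im2.pkl","rb"))
def cen(I,x0,y0,x1,y1,thr=140):
    g=I["img"][y0:y1,x0:x1].astype(float).min(2); w=np.clip(g-thr,0,None); yy,xx=np.mgrid[y0:y1,x0:x1]
    return [(xx*w).sum()/w.sum(),(yy*w).sum()/w.sum()]
b=[cen(T,*r) for r in [(346,195,354,208),(359,193,368,206),(350,221,359,233),(364,219,373,232)]]
P=onz(T,b,27)[:,:2];print(P.round(1),P.mean(0))
v=(P[0]+P[1]-P[2]-P[3])/2;print("yaw",np.arctan2(v[1],v[0]))
v=(P[0]-P[1]+P[2]-P[3])/2;print("yaw",np.arctan2(-v[0],v[1]))
# darkness centroid of cover holes, both images
for I in(T,T2):
  H=[]
  for x0,y0,x1,y1 in [(272,215,277,220),(288,239,294,245)]:
    g=I["img"][y0:y1,x0:x1].astype(float).mean(2); w=np.clip(np.median(g)-15-g,0,None); yy,xx=np.mgrid[y0:y1,x0:x1]
    H.append([(xx*w).sum()/w.sum(),(yy*w).sum()/w.sum()])
  Q=onz(I,H,4)[:,:2];v=Q[0]-Q[1];print(Q.round(1),Q.mean(0).round(1),np.linalg.norm(v),np.arctan2(v[1],v[0])-np.arctan2(46,90))
```

```text
[[ 493.3 -237.6]
 [ 494.5 -284.9]
 [ 402.8 -242.4]
 [ 402.5 -288.2]] [ 448.2503841  -263.29295466]
yaw 0.04420306955273912
yaw 0.009595084070879688
[[468.6  20.2]
 [379.5 -27.6]] [424.   -3.7] 101.1471909706089 0.01916421223573811
[[468.6  20.2]
 [379.5 -27.5]] [424.   -3.7] 101.13718021736989 0.018965864368191365
```

Run:
```python
from bench import robot
from h import *
h=np.pi/2; C=[423.9,-3.7]
robot.move_gripper(0.78)
print(robot.current_tcp_pos().round())
robot.move_ptp([*C,120],[np.pi,0,h+.019]); print(robot.current_t(),robot.current_qpos().round(2))
robot.move_linear([*C,30],speed=150)
r=robot.move_linear([*C,10],speed=50,f_stop=5); print(r,robot.current_tcp_pos().round(1))
robot.move_gripper(0.4); print(robot.current_gripper_width()*93,robot.current_t(),robot.current_eef_rot().round(3),robot.current_contact_force().round(1))
robot.move_linear([*C,60],speed=60)
print(robot.current_gripper_width()*93,robot.current_contact_force().round(1))
T=robot.get_image("top");S=robot.get_image("scene")
zoom(T,"pics/t11.png",200,140,400,270,4);zoom(S,"pics/s11.png",200,150,360,270,5)
```

```text
[   8. -527.  230.]
27.1917 [-0.27  0.13  1.96 -0.    1.05 -0.29]
False [423.7  -3.6   9.8]
49.898342093825455 28.9917 [3.141 0.    1.59 ] [0.2 1.1 0.8]
49.80669911194876 [ 0.  -0.2 -0.9]
```

View pics/s11.png

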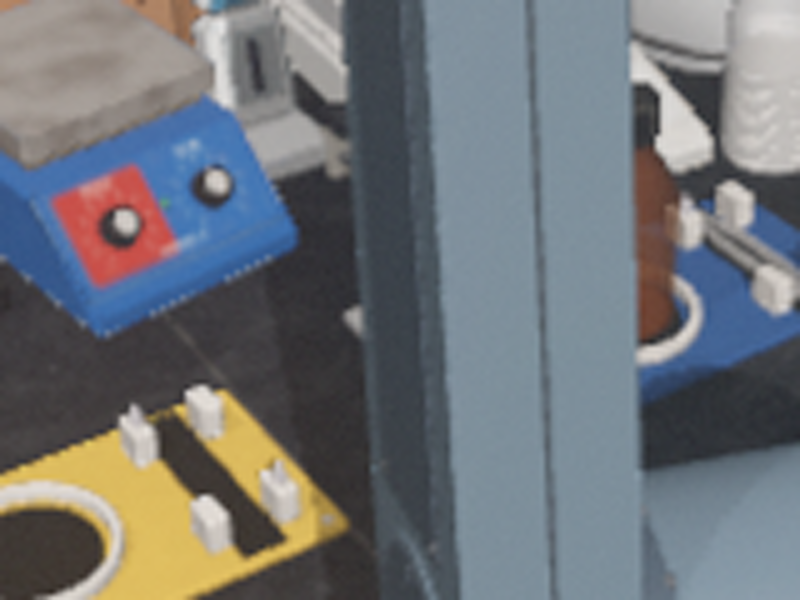

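View pics/t11.png

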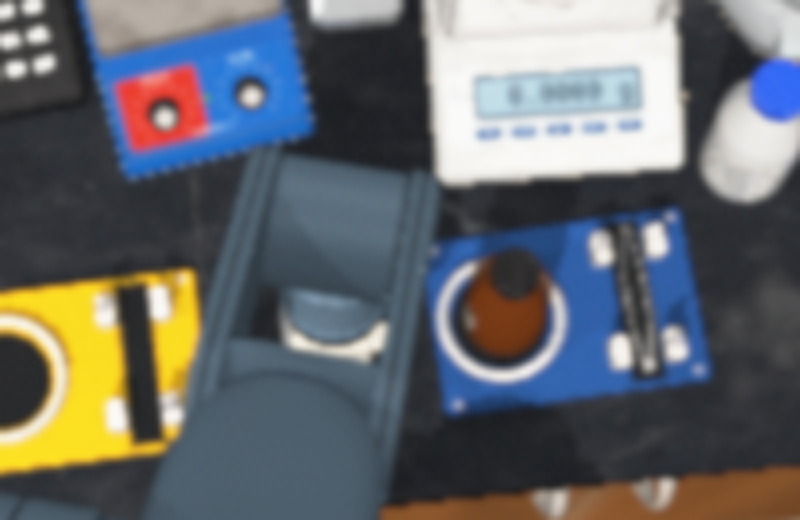

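The amber bottle stands in its ring (505,310) and the forceps lie in the channel (638,300); the arm hides the cover. The jaws read 49.8 mm, the bar's length. Now I carry the cover over the bottle to the nest.

Run:
```python
from bench import robot
from h import *
h=np.pi/2; N=[447.8,-263.3]; O=[np.pi,0,h+.045]
robot.move_linear([423.9,-3.7,220],speed=200)
robot.move_linear([*N,220],O,speed=200)
robot.move_linear([*N,70],speed=150)
print(robot.current_t(),robot.current_contact_force().round(1),robot.current_gripper_width()*93)
S=robot.get_image("scene");zoom(S,"pics/s12.png",280,130,400,220,6)
r=robot.move_linear([*N,41],speed=20,f_stop=6)
print(r,robot.current_tcp_pos().round(1),robot.current_contact_force().round(1),robot.current_ft_torque().round(2),robot.current_t())
S=robot.get_image("scene");zoom(S,"pics/s13.png",280,130,400,220,6)
```

```text
33.625 [-1.2 -0.1 -1.5] 49.91057917780176
True [ 447.7 -263.2   42.2] [-1.2  0.2  5.2] [-0.02 -0.24  0.01] 34.9583
```

View pics/s13.png

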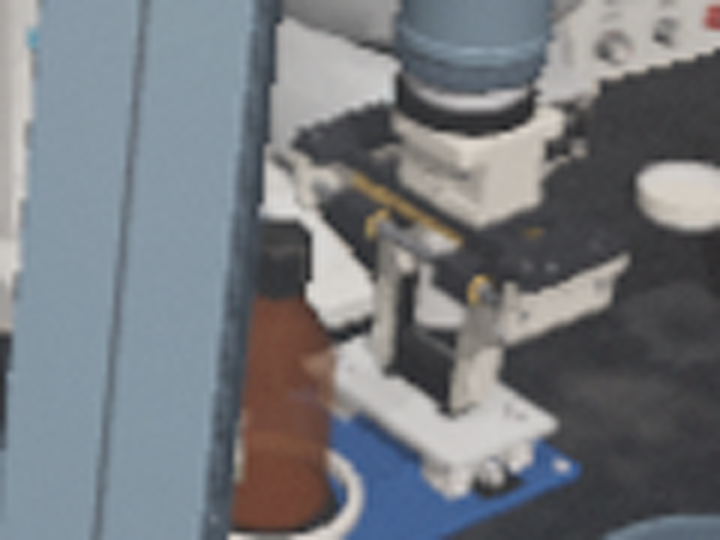

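View pics/s12.png

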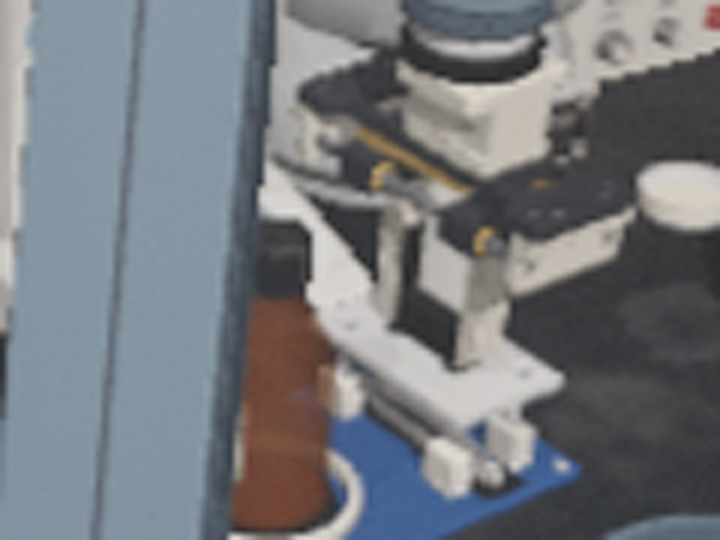

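The cover lies flat on the blocks at TCP 42.2 mm; about 41.8 was expected. I release it and check.

Run:
```python
from bench import robot
from h import *
robot.move_gripper(0.75)
print(robot.current_contact_force().round(1))
robot.move_linear([447.8,-263.3,110],speed=120)
robot.move_linear([447.8,-300,285],[np.pi,0,0.3],speed=250)
D=lambda y:[np.pi,0,y]
robot.move_ptp([566,-368,275],D(-.35))
print(robot.current_t())
T=robot.get_image("top");S=robot.get_image("scene")
zoom(T,"pics/t14.png",280,140,480,270,4);zoom(S,"pics/s14.png",260,100,420,220,5)
```

```text
[-0.2 -0.3 -0.2]
38.475
```

View pics/s14.png

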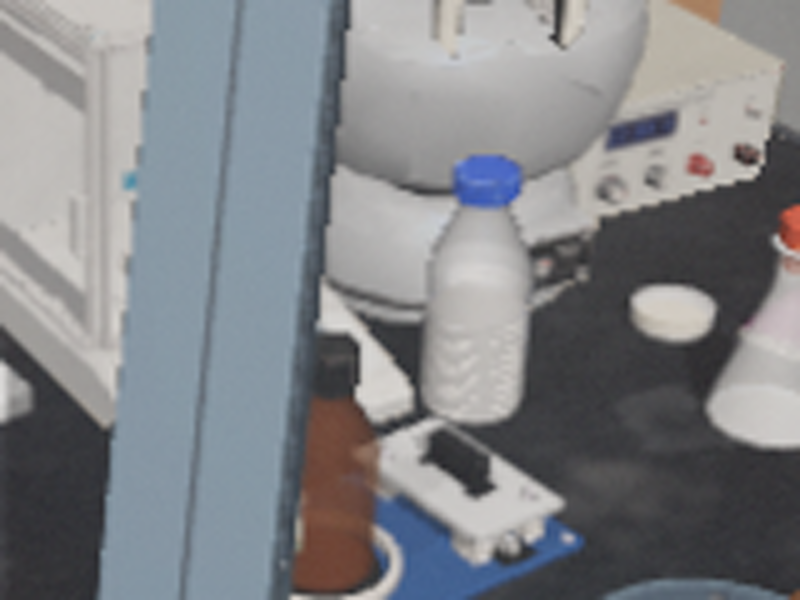

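View pics/t14.png

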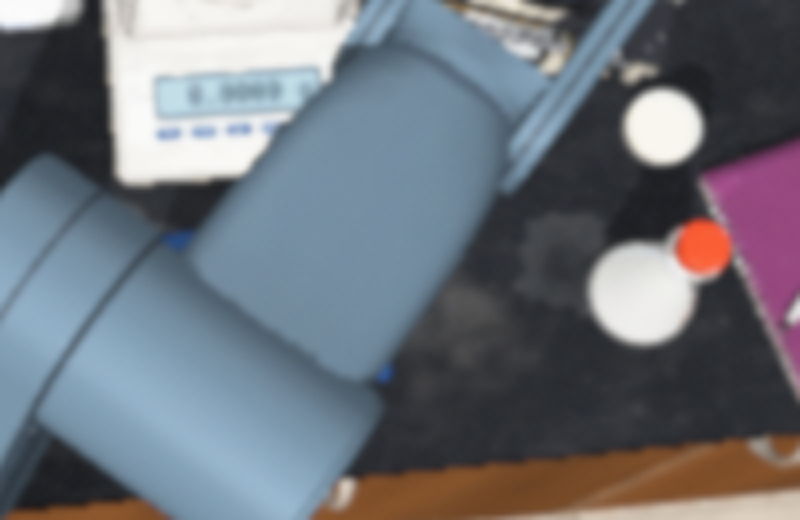

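The cover sits flat on the blocks with the pins through the holes, the near one at about (528,492). The clear bottle's cap is at (487,180).

Run:
```python
from bench import robot
from h import *
B=[566,-368.5]
robot.move_gripper(.85)
r=robot.move_linear([*B,165],speed=80,f_stop=6)
print(r,robot.current_tcp_pos().round(1),robot.current_contact_force().round(1))
if not r:
    robot.move_gripper(0.3)
    print(robot.current_gripper_width()*93,robot.current_contact_force().round(1))
    robot.move_linear([*B,185],speed=60)
    print(robot.current_gripper_width()*93,robot.current_contact_force().round(1),robot.current_t())
S=robot.get_image("scene");zoom(S,"pics/s15.png",260,80,420,200,5)
```

```text
False [ 566.3 -368.8  165.7] [ 0.5 -0.5  0.2]
45.21902260952505 [ 0.3 -0.1  1. ]
44.92384643175555 [ 0.  -0.7 -3.1] 41.6583
```

View pics/s15.png

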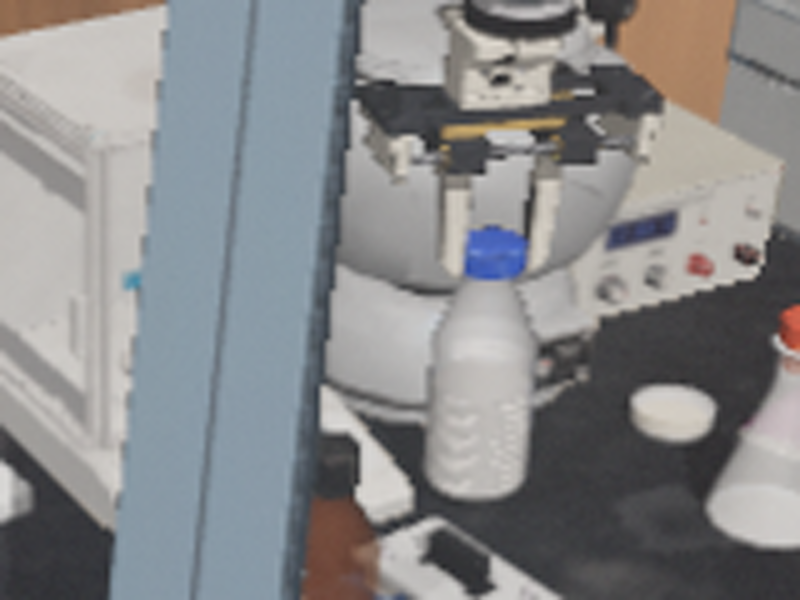

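The clear bottle is lifted upright with its cap between the fingers at (495,250), and the load reads about 3 N. I carry it high over to the yellow ring.

Run:
```python
from bench import robot
from h import *
D=lambda y:[np.pi,0,y]
R=[431.6,271.2]
robot.move_linear([566,-368.5,256],speed=120)
robot.move_linear([450,-310,365],D(-.2),speed=180)
print(robot.current_t(),robot.current_gripper_width()*93)
robot.move_ptp([*R,365],D(0.0)) 
print(robot.current_t(),robot.current_gripper_width()*93,robot.current_contact_force().round(1))
robot.move_linear([*R,184],speed=150)
S=robot.get_image("scene");zoom(S,"pics/s16.png",120,130,300,290,4)
r=robot.move_linear([*R,170],speed=15,f_stop=2)
print(r,robot.current_tcp_pos().round(1),robot.current_contact_force().round(1),robot.current_t())
S=robot.get_image("scene");zoom(S,"pics/s17.png",120,130,300,290,4)
```

```text
43.5417 45.625685121060535
45.6333 45.291001321051844 [ 0.3 -1.3 -0.9]
True [431.6 271.3 173. ] [0.6 0.1 5.6] 47.75
```

View pics/s17.png

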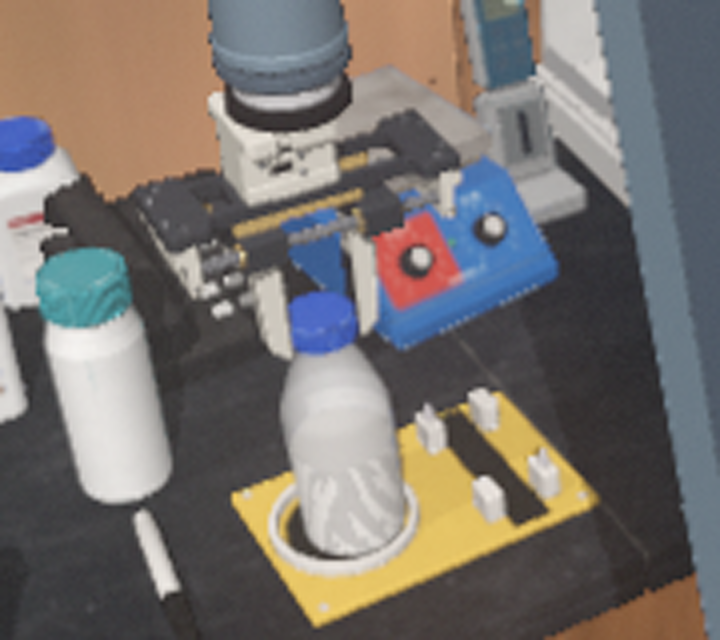

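Run:
```python
from bench import robot
from h import *
import pickle
robot.move_gripper(0.8); robot.move_linear([431.6,271.2,270],speed=200)
print(robot.current_t())
T=robot.get_image("top");S=robot.get_image("scene");pickle.dump((T,S),open("im3.pkl","wb"))
zoom(T,"pics/t18.png",140,160,260,260,6);zoom(S,"pics/s18.png",120,170,270,300,5)
T1,_=pickle.load(open("im1.pkl","rb"));zoom(T1,"pics/t1b.png",140,190,180,260,10)
```

```text
49.125
```

View pics/t18.png

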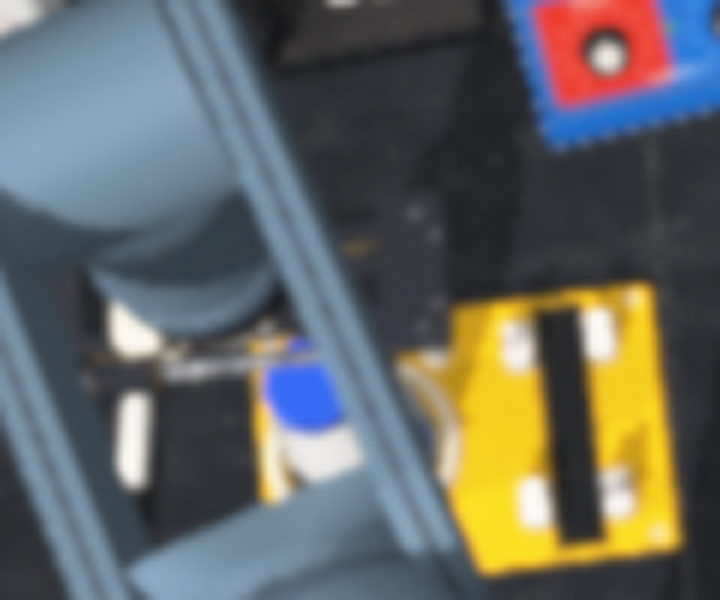

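View pics/s18.png

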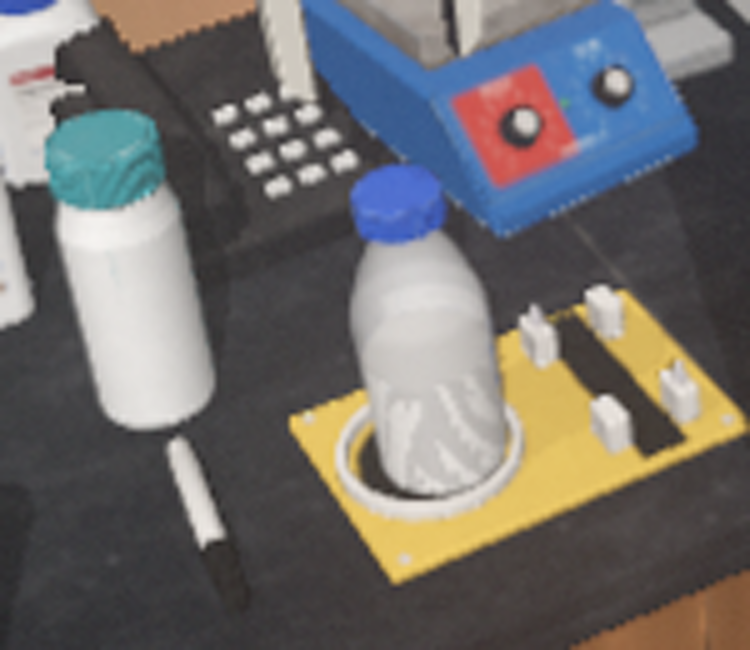

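View pics/t1b.png

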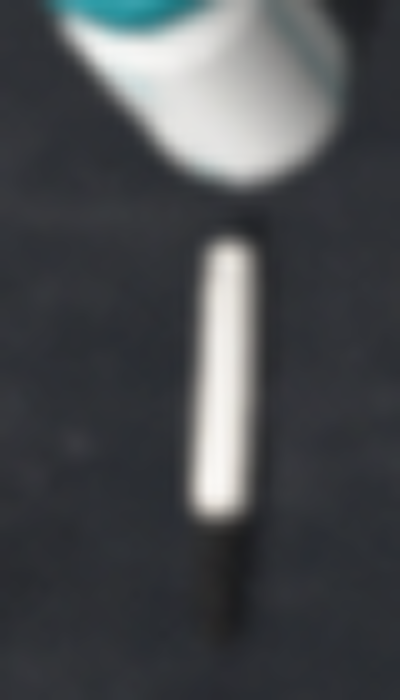

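The clear bottle stands in the yellow ring, base at about (440,470). The marker ends are at (231,238) and (220,640) in the ×10 top crop, and at (176,442) and (240,603) in the scene crop.

Run:
```python
from h import *
import pickle
T,_=pickle.load(open("im1.pkl","rb"));_,S=pickle.load(open("im3.pkl","rb"))
for I,p in((T,np.array([[231,238],[220,640]])/10+[140,190]-.45),(S,np.array([[176,442],[240,603]])/5+[120,170]-.4)):
    P=onz(I,p,8);v=P[0]-P[1];print(P.round(1).tolist(),P.mean(0).round(1),np.linalg.norm(v),np.arctan2(v[1],v[0]))
print("jar",onz(T,np.array([[240,185]])/10+[140,190],0))
```

```text
[[517.8, 392.7, 8.0], [381.7, 402.3, 8.0]] [449.7 397.5   8. ] 136.4555735818179 -0.07044535098735305
[[519.8, 393.7, 8.0], [380.6, 404.1, 8.0]] [450.2 398.9   8. ] 139.56475837321895 -0.07396394989175085
jar [[536.26009375 389.07532517   0.        ]]
```

Run:
```python
from bench import robot
from h import *
a=np.radians(7.5); M=[449.8,398.2]
robot.move_linear([*M,150],[np.pi-a,0,-.073],speed=180)
robot.move_gripper(.37)
robot.move_linear([*M,30],speed=130)
S=robot.get_image("scene");zoom(S,"pics/s19.png",110,170,260,300,5)
r=robot.move_linear([*M,4],speed=20,f_stop=3)
print(r,robot.current_tcp_pos().round(1),robot.current_contact_force().round(1),robot.current_t())
```

```text
False [449.9 398.3   4.2] [ 1.  -0.  -0.3] 53.7417
```

View pics/s19.png

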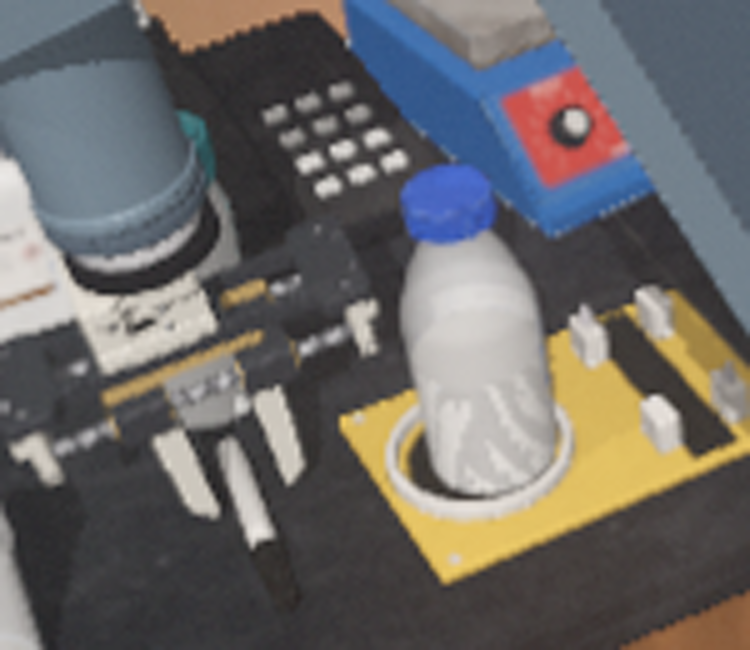

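The fingers straddle the marker at (240,480).

Run:
```python
from bench import robot
from h import *
M=[449.8,398.2];N=[434.8,156.4];a=np.radians(12.5)
robot.move_gripper(.05); print(robot.current_gripper_width()*93,robot.current_contact_force().round(1))
robot.move_linear([*M,235],speed=180)
print(robot.current_gripper_width()*93,robot.current_t())
robot.move_linear([440,200,235],[np.pi,0,.03],speed=180)
robot.move_linear([*N,200],[np.pi+a,0,.03],speed=120)
robot.move_linear([*N,60],speed=150)
S=robot.get_image("scene");zoom(S,"pics/s20.png",150,150,300,280,5)
r=robot.move_linear([*N,13],speed=40,f_stop=4)
print(r,robot.current_tcp_pos().round(1),robot.current_gripper_width()*93,robot.current_contact_force().round(1),robot.current_t())
S=robot.get_image("scene");zoom(S,"pics/s21.png",150,150,300,280,5)
```

```text
13.8924761893145 [0.4 0.2 0.9]
14.420883952573673 55.65
True [434.5 156.5  13.2] 14.230683416977392 [-1.8 -0.5  4.9] 59.7833
```

View pics/s20.png

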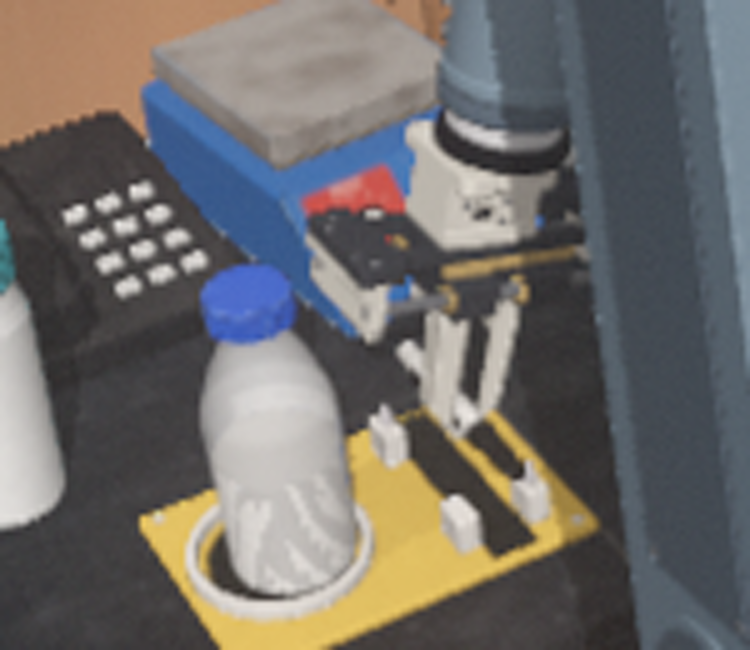

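View pics/s21.png

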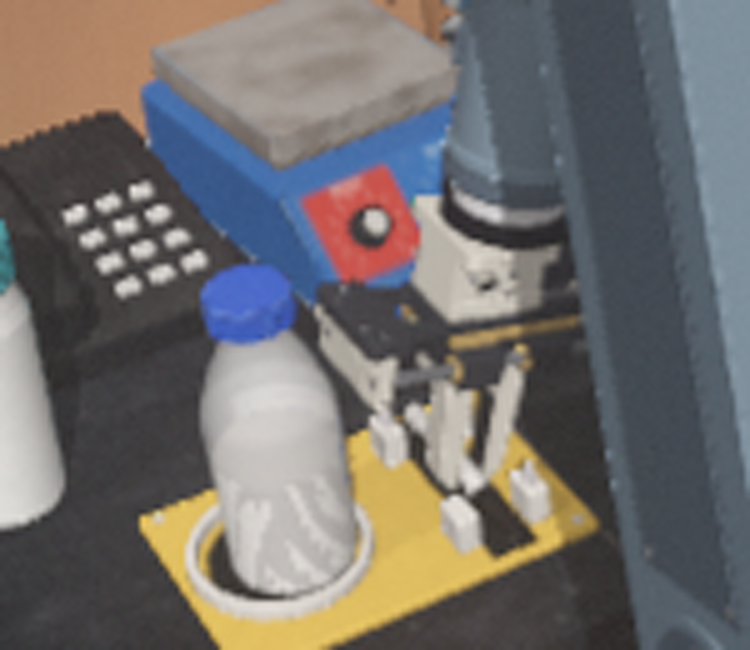

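The marker sits between the blocks (450,480) and has just touched the plate. I release it.

Run:
```python
from bench import robot
from h import *
import pickle
a=np.radians(12.5); p=robot.current_tcp_pos(); p[2]+=.8; robot.move_linear(p,speed=20)
robot.move_gripper(.28); print(robot.current_contact_force().round(1),robot.current_gripper_width()*93)
up=np.array([.03*np.sin(a),-np.sin(a),np.cos(a)])
p=p+up*70; robot.move_linear(p,speed=80)
p[2]+=180; robot.move_linear(p,[np.pi,0,.03],speed=250)
q=robot.current_qpos(); q[0]=-2.0; robot.move_j(q)
print(robot.current_t())
T=robot.get_image("top");S=robot.get_image("scene");pickle.dump((T,S),open("im4.pkl","wb"))
zoom(T,"pics/t22.png",140,160,340,260,4);zoom(T,"pics/t23.png",300,160,400,250,6);zoom(S,"pics/s22.png",120,150,320,290,4);cv2.imwrite("pics/t24.png",T["img"])
```

```text
[-0.3  0.5 -0.5] 26.10056020339927
65.2
```

View pics/t22.png

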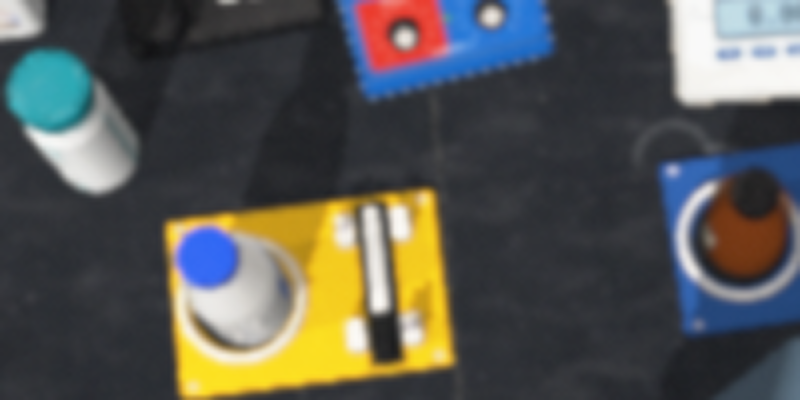

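View pics/t23.png

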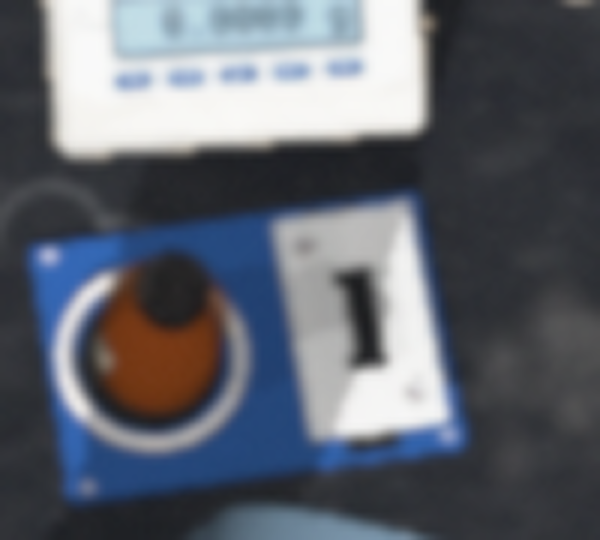

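View pics/s22.png

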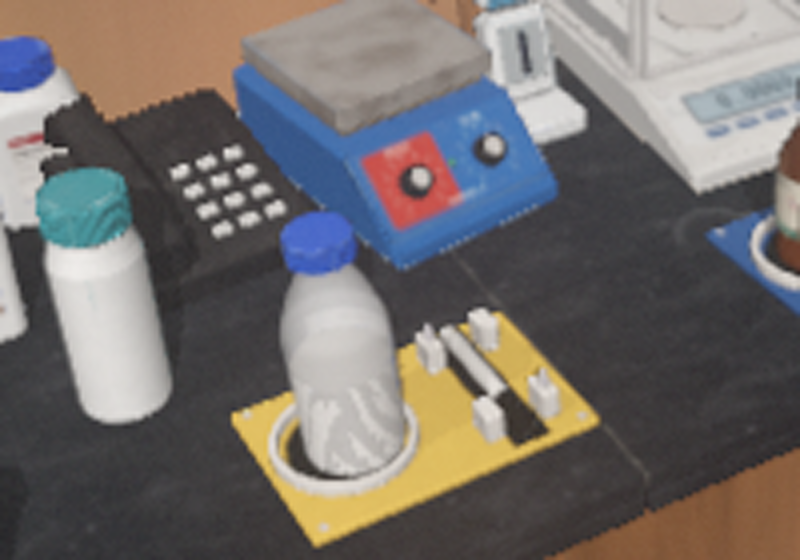

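View pics/t24.png

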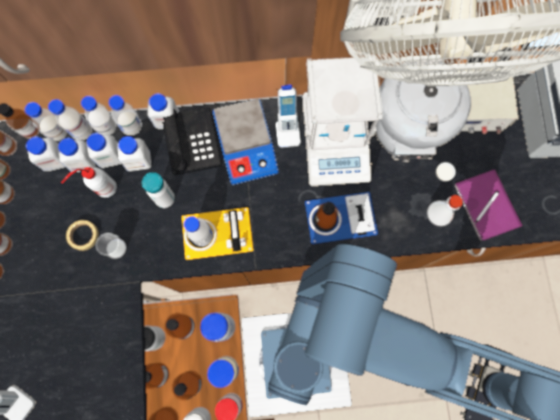

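```bash
python3 - <<'E'
from h import *
import pickle
T,_=pickle.load(open("im4.pkl","rb"))
p=np.array([[273,220],[415,195],[450,418],[312,442]])/6+[300,160]-.42
P=onz(T,p,38)[:,:2]; print(P.round(1).tolist(),P.mean(0), cv2.minAreaRect(P.astype(np.float32)))
h=np.array([[306,246],[413,391]])/6+[300,160]-.42
P=onz(T,h,40)[:,:2];v=P[0]-P[1];print(P.round(1),P.mean(0),np.linalg.norm(v),np.arctan2(v[1],v[0])-.4725)
E
python3 -c "
from bench import robot
print(robot.current_contact_force().round(1),robot.current_t()); robot.hand_in()"
```

```text
[[508.5, -222.9], [515.0, -303.8], [387.1, -305.2], [381.3, -227.9]] [ 447.96272148 -264.94318871] ((448.13446044921875, -265.86248779296875), (130.55421447753906, 81.08815002441406), 2.2691197395324707)
[[ 491.3 -238.9]
 [ 403.7 -286.7]] [ 447.52020127 -262.79412431] 99.71880304386895 0.02660722275113342
[ 0.1 -0.7 -0.4] 65.3
the job is handed in; nothing more can be done
```

Both kits are made up and the job was handed in at 65.3 s. The arm was parked clear with nothing held, and the contact force read about zero.

- **Blue tray:** the brown bottle stands in its ring. I laid the forceps in the nest with the tool leaned 12.5° so the gripper body cleared the bottle. The cover then went on over the pins.
- **Yellow tray:** the clear bottle stands in its ring and the marker lies in its nest, left open. The marker was also placed with a leaned tool.

**Last checks:**
- **Placing:** the final top view shows both bottles in their rings, the marker in its channel and the pins in the cover's holes. The forceps were seen in the nest before the cover went on.
- **Untouched items:** the jar, beaker and flask appear unmoved by eye; I did not measure them.
- **Cover seating:** it met the blocks 0.4 mm above the calculated height, just before release. I didn't press it down or measure its height afterwards.
- **Cover position:** in the last picture the midpoint of its holes is within about 0.6 mm of the nest centre. My rough corner picks put the centre 1.6 mm off, and the two yaw readings differ from the tray's by about 0.02 and 0.006 rad. I put this down to pixel accuracy.

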